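Weigh two castings by hand and hold the sound one to the X-ray nose

TASK

Lift the two grey castings out of the two-cavity mould, one after the other, and feel which is the heavier: that one is sound, the other is hollow inside. Stand the lighter one upright in the shallow steel remelt pan (set it down, never drop a casting) and do not offer it to the X-ray nose. Then hold the heavier one upright in front of the X-ray tube's nose, with the middle of its plug on the nose's axis and its side about 20 mm from the tip, without touching the X-ray head or shifting the other things on the table; finish while still holding it there, motionless.

Things in the scene. Friction and masses are not known exactly. Their poses are not given: they have to be found in the camera images.
- casting_p: one of two grey castings, alike to the eye; mm: round plug (42 diameter, 38 at its foot, 34 high), on it a central round stub (16 diameter, 34 long) to grip. Origin: centre of the underside, z up. Starts upright in either mould cavity, underside 10 above the table. One weighs 0.42-0.52 kg (sound), the other 0.22-0.29 kg (hollow); only the weight tells which
- casting_q: one of two grey castings, alike to the eye; mm: round plug (42 diameter, 38 at its foot, 34 high), on it a central round stub (16 diameter, 34 long) to grip. Origin: centre of the underside, z up. Starts upright in either mould cavity, underside 10 above the table. One weighs 0.42-0.52 kg (sound), the other 0.22-0.29 kg (hollow); only the weight tells which
- mould: fixed aluminium casting mould, 84 (x) x 176 (y) x 42 mm high, open on top. Origin: centre of its underside. Two round cavities at y = +38 and -38 (x = 0), 46 diameter, 32 deep, each holding a casting with 2 play all round. Two locating pins (8 diameter) stand 6 above its top at (31, 76) and (-31, -76)
- pan: fixed shallow dark steel remelt pan, open, empty, outside 186 (x) x 132 (y) x 26 mm high, walls and flat floor 4 thick. Origin: centre of its underside. Wire handles stand out 16 from its two long sides, at rim height
- xray_head: fixed X-ray head: level tube (84 mm diameter) with a tapered nose (75 long, tip 22 diameter) pointing along the head's +y. Origin: on the table below the nose's tip; axis 170 above the table. On the +x side a detector (top 225 high) aims a level snout (16 diameter) at the axis point 40 before the tip and ends 60 from it. Bracket and arm, up to 380 high, begin 200 behind the tip
- nose (a point): centre of the nose's tip face, on its axis, 170 above the table; same axes as the X-ray head: +y points straight out of the nose along the axis (level), z up
- cover_plate: bystander, loose, to be left alone: the mould's flat aluminium cover plate, 80 x 170 x 10, lying on the table. Origin: on its underside
- wood_block: bystander, loose, to be left alone: wooden rest block, 40 x 120 x 35, lying below the X-ray tube. Origin: on its underside
- calipers: bystander, loose, to be left alone: digital calipers lying flat, 200 long, 14 high. Origin: on its underside
- screwdriver: bystander, loose, to be left alone: screwdriver lying on the table near the robot, about 200 long and 30 high. Origin: on its underside
- brush: bystander, loose, to be left alone: flat brush lying left of the mould, about 200 long and 30 high. Origin: on its underside
- sample_cup: bystander, loose, to be left alone: small white sample cup, 38 diameter, 26 high. Origin: on its underside
- jar: bystander, loose, to be left alone: white screw jar, 60 diameter, 75 high. Origin: on its underside
- survey_meter: bystander, loose, to be left alone: grey radiation survey meter with a carrying handle, 70 x 150 x 91. Origin: on its underside
Mind the look-alikes: they are no part of the job. What is shaped like the casting_q but green, orange or red is not meant.

How it is judged:
On the way, in this order (a step that is already met when the one before it is completed fails the run):
1. one casting is held clear of the mould (((height (world z) of casting_p above 0.044 m and contact force between the fingers and casting_p above 0.5 N) or (height (world z) of casting_q above 0.044 m and contact force between the fingers and casting_q above 0.5 N))), for 0.2 s.
2. both castings are out of their cavities ((height (world z) of casting_p above 0.044 m or horizontal distance between casting_p and mould above 0.075 m) and (height (world z) of casting_q above 0.044 m or horizontal distance between casting_q and mould above 0.075 m)), for 0.2 s.
At the end, for the whole second after the job is handed in: Lighter casting upright (7 deg), released, at rest on the pan floor; heavier held by the fingers, still, upright (11 deg), its plug's middle within 12 mm sideways and in height of the nose's axis, its side 8 to 34 mm from the tip, touching only the fingers (((x of casting_p in the frame of pan between -0.085 and 0.085 m and y of casting_p in the frame of pan between -0.058 and 0.058 m and z of casting_p in the frame of pan between 0 and 0.008 m and angle between casting_p's own z axis and vertical below 0.12 rad and linear speed of casting_p below 0.02 m/s and contact force between the fingers and casting_p below 0.1 N and contact force between casting_p and pan between 1 and 3.4 N and y of casting_q in the frame of nose between 0.028 and 0.054 m and x of casting_q in the frame of nose between -0.012 and 0.012 m and z of casting_q in the frame of nose between -0.029 and -0.005 m and angle between casting_q's own z axis and vertical below 0.2 rad and linear speed of casting_q below 0.03 m/s and contact force between the fingers and casting_q above 1 N and contact force between casting_q and xray_head below 0.1 N) or (x of casting_q in the frame of pan between -0.085 and 0.085 m and y of casting_q in the frame of pan between -0.058 and 0.058 m and z of casting_q in the frame of pan between 0 and 0.008 m and angle between casting_q's own z axis and vertical below 0.12 rad and linear speed of casting_q below 0.02 m/s and contact force between the fingers and casting_q below 0.1 N and contact force between casting_q and pan between 1 and 3.4 N and y of casting_p in the frame of nose between 0.028 and 0.054 m and x of casting_p in the frame of nose between -0.012 and 0.012 m and z of casting_p in the frame of nose between -0.029 and -0.005 m and angle between casting_p's own z axis and vertical below 0.2 rad and linear speed of casting_p below 0.03 m/s and contact force between the fingers and casting_p above 1 N and contact force between casting_p and xray_head below 0.1 N))); the arm keeps its last pose, push and grip.
It fails at once if the lighter casting is offered to the nose (within 70 mm) while the heavier one, pressing with over 3.4 N, stands elsewhere ((y of casting_p in the frame of nose between -0.03 and 0.11 m and x of casting_p in the frame of nose between -0.07 and 0.07 m and z of casting_p in the frame of nose between -0.087 and 0.053 m and contact force between casting_q and anything else above 3.4 N) or (y of casting_q in the frame of nose between -0.03 and 0.11 m and x of casting_q in the frame of nose between -0.07 and 0.07 m and z of casting_q in the frame of nose between -0.087 and 0.053 m and contact force between casting_p and anything else above 3.4 N)).
It fails at once if a casting falls: over 0.5 m/s with no finger on it ((linear speed of casting_p above 0.5 m/s and contact force between the fingers and casting_p below 0.05 N) or (linear speed of casting_q above 0.5 m/s and contact force between the fingers and casting_q below 0.05 N)).
It fails at once if the X-ray head is touched with more than 2 N (contact force between xray_head and anything else above 2 N).
It fails at once if another thing on the table is shifted by more than 20 mm (distance of any of cover_plate, wood_block, calipers, screwdriver, brush, sample_cup, jar, survey_meter from where it was at the start of the episode above 0.02 m).
It also fails if it takes over 72 s, if anything falls off the work surface, if the arm or the gripper's body presses on something with over 40 N, if the wrist force passes 120 N, or if a joint passes its speed limit or range.

ROBOT

A 6-joint arm with a two-finger parallel gripper is mounted at the origin on the work surface. World frame = base frame: x ahead of the robot, y to its left, z up, the work surface at z = 0. Lengths are in m, angles in rad, forces in N, time in s.
With the tool pointing down it reaches from about 0.325 to 1 m from the base axis. Payload 5.1 kg.
Tool frame: the origin (TCP) lies midway between the tips of the shut fingers; the grasp point (between the pads) lies 19 mm behind it; z points along the fingers, y is the line along which they close (so a half turn about z gives the same grasp; the last joint's range is limited). The gripper opens to 85 mm and grips with 20 to 120 N. Pads are 22 mm wide; open, the fingers measure 114 mm over their backs; the gripper's body (76 mm by 85 mm) begins 54 mm behind the grasp point. The pads swing forward as they close: fully open they stand 13 mm farther back than shut.
Start: joints at [-1.252, 0.124, 1.65, -0, 1.367, -0.083], TCP at [0.254, -0.598, 0.231] pointing down, gripper open.
Joint ranges: [-2.61, 2.61], [-1.02, 2.33], [0.03, 2.71], [-1.35, 4.49], [0.32, 2.68], [-2.91, 2.91]. Speed limits (rad/s): [2.57, 2.57, 3.14, 3.14, 3.14, 3.14].

INTERFACE

Orientations are given as a 3x3 rotation matrix whose columns are the frame's x, y, z axes.
In Python, from bench import arm gives the robot as it stands.
- The arm moves only by the tool servo_tool, never from a script. Its argument "commands" is a list of rows, each a list of 7 numbers: the turn, a rotation vector about the tool's x, y, z in rad, then the shift along the tool's x, y, z in cm, then the finger opening in cm, from 0 to 8.54. A call has 1 to 5 rows; each row is the pose to reach, as a shift and turn from the pose commanded when the call began, along the tool's axes at that moment; what a row does not reach only later rows make up. A row lasts 1/8 s, in which the tool goes at most 62.5 mm and 10.7 degrees, less where a joint would pass 70% of its speed; a pose out of reach is approached as far as the arm can. A call with a gripper value outside its range is refused whole. The fingers move at their own pace and stop on an object; "squeeze" is the grip in N (left out, the last holds). Time passes only in rows, so rows that repeat a pose let the fingers close. It gives the time, the measured TCP pose, the force, the opening and the grip force at its end, in the units of the state.
- arm.get_state(): the state, without advancing time (a new reading comes with each control period).
- arm.snapshot(name): name is "scene" or "top"; returns the picture (400x640x3 uint8, red, green, blue); there is no depth.
- arm.camera_info(name): a dict with "mtx" (3x3 intrinsics, pixels), "world_to_cam" (4x4, takes a point from world to camera coordinates). Camera axes: x right, y down, z forward; pixel columns grow to the right and rows downward; lengths in m; the calibration is good to about 2 mm. A picture is of the moment at which its call begins. camera_info takes no time and is no camera call.
- arm.hand_in(): hands the job in; it is judged then, once.
The state is a dict: "time": time; "joint_pos": joint angles; "dq": joint speeds; "effort": joint torques, N m; "ee_pos": TCP position; "orientation": TCP orientation; "contact_force": force on the tool from outside, world axes, zero at the start; "torque": the same for the moment, N m; "width": finger opening in m; "finger_force": force on a finger pad.
Only numpy, scipy, OpenCV 4.12 (cv2) and the standard library are available. Lean on these libraries where they do the work, as an engineer would, in place of code of your own. Each camera call takes 0.05 s, during which the arm holds its last target. There are 200 camera calls.

## Working session

There is one attempt and no reset: what is moved stays moved. The work goes in short steps, Python scripts to look and compute and a tool call to move; the robot and the scene stay as the last step left them, time stands still between calls to the robot, and variables do not carry over. Pictures are saved under pics/ and viewed, at most 10 in all, crops included, and the job is handed in when it is done.

Besides the shell and the picture viewer there is one more tool, called by a JSON object that holds its "op" and its "data". servo_tool: Moves the arm, as the interface text tells. Its arguments: {"type":"object","properties":{"commands":{"type":"array"},"squeeze":{"type":"number"}},"required":["commands"]}

```bash
mkdir -p pics
python3 - <<'E'
from bench import arm
import cv2,numpy as np
for n in("scene","top"):
    cv2.imwrite(f"pics/{n}0.png",arm.snapshot(n)[...,::-1])
    c=arm.camera_info(n);print(n,np.round(c["mtx"],2).tolist(),np.round(c["world_to_cam"],4).tolist())
s=arm.get_state();print(s)
E
```

```text
scene [[443.42, 0.0, 312.92], [0.0, 443.42, 208.49], [0.0, 0.0, 1.0]] [[-0.6199, 0.7844, 0.0204, 0.3317], [0.5711, 0.4689, -0.6737, -0.275], [-0.538, -0.406, -0.7387, 1.6844], [0.0, 0.0, 0.0, 1.0]]
top [[491.42, 0.0, 323.47], [0.0, 491.42, 195.21], [0.0, 0.0, 1.0]] [[0.0183, -0.9998, 0.0038, 0.0134], [-0.9847, -0.0187, -0.1733, 0.6007], [0.1734, -0.0006, -0.9849, 1.7828], [0.0, 0.0, 0.0, 1.0]]
{'time': 0.1, 'joint_pos': array([-1.25162967e+00,  1.24466081e-01,  1.65155225e+00, -1.08195031e-05,
        1.36749762e+00, -8.25873926e-02]), 'dq': array([-0.00077761,  0.000886  , -0.00056697,  0.00136969,  0.00049895,
        0.00029462]), 'effort': array([-3.86736565e-04, -4.24930322e+01, -3.66653967e+01, -1.63319010e-04,
        3.89625347e-03, -9.62746725e-06]), 'ee_pos': array([ 0.25397433, -0.59772319,  0.23015023]), 'orientation': array([[ 9.20375704e-01,  3.91034765e-01, -6.13543145e-04],
       [ 3.91035218e-01, -9.20373911e-01,  1.82283506e-03],
       [ 1.48102775e-04, -1.91761008e-03, -9.99998150e-01]]), 'contact_force': array([-0.32263892, -0.0940987 , -0.24062405]), 'torque': array([ 0.00904931,  0.0110956 , -0.01026523]), 'finger_force': 0.0, 'width': 0.08554279692496655}
```

View pics/scene0.png

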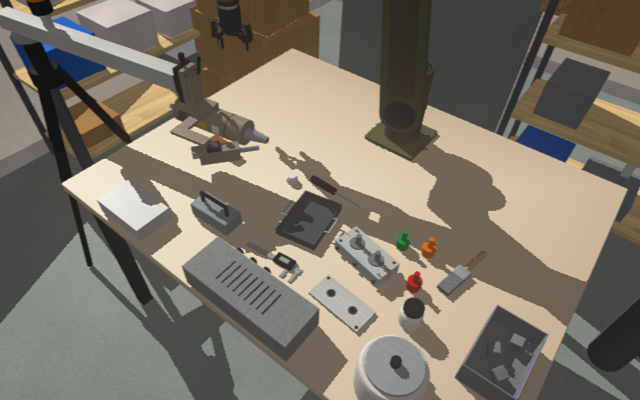

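View pics/top0.png

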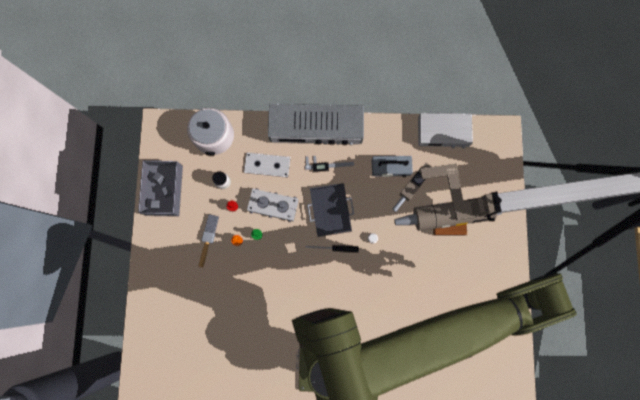

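Scene: mould at about (367,255), pan at (309,218), nose tip at (267,139). In the top view the mould is at (272,205), the pan at (331,209) and the nose tip at (398,222). I'll enlarge both for pixel-accurate picks.

Run:
```python
import cv2
t=cv2.imread("pics/top0.png")[160:270,230:450];cv2.imwrite("pics/t1.png",cv2.resize(t,None,fx=3.6,fy=3.6,interpolation=cv2.INTER_CUBIC))
t=cv2.imread("pics/scene0.png")[100:290,160:420];cv2.imwrite("pics/s1.png",cv2.resize(t,None,fx=3,fy=3,interpolation=cv2.INTER_CUBIC))
```

```text
(no output)
```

View pics/t1.png

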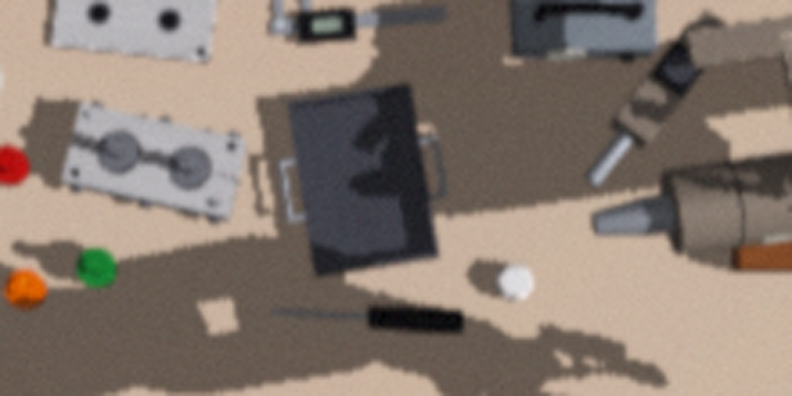

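View pics/s1.png

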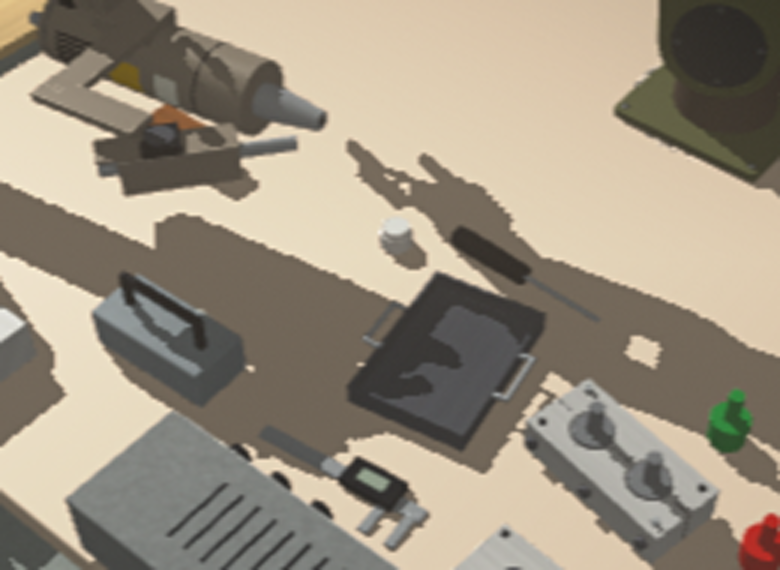

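The top crop (×3.6, offset 230,160) shows:
- plug discs at (119,151) and (190,167)
- mould top corners at (82,103), (246,135), (230,220) and (65,182)
- pan rim corners at (290,101), (409,84), (437,256) and (318,275)
- nose tip at about (594,222)

The scene crop (×3, offset 160,100) shows the stub tops at (597,410) and (654,458), and the nose tip at (319,119).

```bash
cat > h.py <<'E'
from bench import arm
import numpy as np,cv2
C={n:arm.camera_info(n) for n in("scene","top")}
def ray(n,p):
    W=np.array(C[n]["world_to_cam"]);R=W[:3,:3];o=-R.T@W[:3,3]
    d=R.T@np.linalg.inv(C[n]["mtx"])@np.array([p[0],p[1],1.]);return o,d/np.linalg.norm(d)
def onz(n,p,z):
    o,d=ray(n,p);return o+d*(z-o[2])/d[2]
def tri(pt,ps):
    (a,u),(b,v)=ray("top",pt),ray("scene",ps)
    k=np.linalg.lstsq(np.c_[u,-v],b-a,rcond=None)[0];p,q=a+u*k[0],b+v*k[1];return (p+q)/2,np.linalg.norm(p-q)
def T(x,y):return((x+.5)/3.6-.5+230,(y+.5)/3.6-.5+160)
def S(x,y):return((x+.5)/3-.5+160,(y+.5)/3-.5+100)
E
python3 - <<'E'
from h import *
np.set_printoptions(precision=4,suppress=True)
m=np.array([onz("top",T(*p),.042) for p in[(82,103),(246,135),(230,220),(65,182)]]);print("mould",m,m.mean(0))
p=np.array([onz("top",T(*p),.026) for p in[(290,101),(409,84),(437,256),(318,275)]]);print("pan",p,p.mean(0))
for a in[(119,151),(190,167)]:print("plug",onz("top",T(*a),.044))
for a in[(654,458),(597,410)]:print("stub scene",onz("scene",S(*a),.078))
for a in[(592,211),(595,233)]:print("tip edge",onz("top",T(*a),.17))
print("tip",onz("top",T(593.5,222),.17),onz("scene",S(319,119),.17),tri(T(593.5,222),S(319,119)))
print("tubefront",[onz("top",T(*a),.17) for a in [(672,175),(680,243)]])
# camera intrinsics check; nose edges in top
g=cv2.cvtColor(cv2.imread("pics/top0.png"),cv2.COLOR_BGR2HSV)
for y in range(210,232):print(y,[tuple(map(int,g[y,x])) for x in range(394,416,3)])
E
```

```text
mould [[0.6237 0.2925 0.042 ]
 [0.593  0.1202 0.042 ]
 [0.5036 0.1343 0.042 ]
 [0.54   0.3065 0.042 ]] [0.5651 0.2133 0.042 ]
pan [[ 0.633   0.0756  0.026 ]
 [ 0.6537 -0.0498  0.026 ]
 [ 0.4719 -0.081   0.026 ]
 [ 0.4499  0.0423  0.026 ]] [ 0.5521 -0.0032  0.026 ]
plug [0.5733 0.2515 0.044 ]
plug [0.5579 0.1772 0.044 ]
stub scene [0.5744 0.2551 0.078 ]
stub scene [0.5609 0.1829 0.078 ]
tip edge [ 0.5033 -0.2214  0.17  ]
tip edge [ 0.482  -0.2242  0.17  ]
tip [ 0.4926 -0.2228  0.17  ] [ 0.4898 -0.2273  0.17  ] (array([ 0.4928, -0.2231,  0.1738]), np.float64(0.0019766044222446614))
tubefront [array([ 0.5398, -0.299 ,  0.17  ]), array([ 0.4739, -0.3057,  0.17  ])]
210 [(113, 9, 115), (0, 6, 123), (14, 57, 99), (16, 58, 102), (11, 55, 102), (14, 56, 104), (13, 63, 106), (13, 36, 49)]
211 [(13, 18, 100), (14, 35, 108), (16, 58, 102), (12, 56, 105), (13, 61, 105), (17, 57, 112), (12, 60, 127), (15, 36, 43)]
212 [(13, 54, 99), (15, 53, 105), (10, 52, 113), (13, 58, 124), (14, 55, 121), (14, 60, 148), (14, 62, 156), (18, 27, 48)]
213 [(14, 59, 113), (12, 57, 121), (13, 61, 142), (14, 58, 163
[... 1631 characters left out ...]
 (15, 52, 193), (14, 52, 193), (13, 52, 192), (13, 50, 194), (13, 56, 147)]
227 [(14, 55, 203), (14, 54, 202), (13, 53, 201), (14, 53, 204), (14, 54, 200), (13, 50, 200), (14, 53, 201), (13, 52, 180)]
228 [(15, 54, 203), (16, 53, 201), (15, 54, 204), (13, 53, 205), (14, 52, 205), (15, 54, 203), (13, 50, 204), (14, 54, 188)]
229 [(14, 52, 201), (13, 53, 203), (14, 53, 202), (14, 53, 203), (14, 50, 203), (14, 52, 202), (13, 50, 202), (14, 52, 190)]
230 [(15, 55, 201), (15, 54, 202), (15, 53, 199), (14, 53, 203), (14, 51, 201), (13, 51, 204), (13, 49, 199), (13, 52, 202)]
231 [(14, 53, 203), (14, 53, 202), (14, 53, 204), (14, 52, 203), (16, 53, 201), (14, 52, 200), (15, 52, 198), (12, 49, 202)]
```

```bash
cat > go.py <<'E'
import sys
from bench import arm
import numpy as np
from scipy.spatial.transform import Rotation as Ro
x,y,z,a=map(float,sys.argv[1:5]);a=np.radians(a)
s=arm.get_state();R=s["orientation"]
Y=np.array([np.cos(a),np.sin(a),0]);Z=np.array([0,0,-1.]);G=np.c_[np.cross(Y,Z),Y,Z]
print("rotvec",np.round(Ro.from_matrix(R.T@G).as_rotvec(),3),"shift cm",np.round(R.T@(np.array([x,y,z])-s["ee_pos"])*100,2),"t",s["time"],"q",np.round(s["joint_pos"],2))
E
python3 go.py .559 .178 .14 -10.4; python3 go.py .40 -.2 .27 -30
```

```text
rotvec [-0.002 -0.001 -0.988] shift cm [ 58.41 -59.45   9.14] t 0.1 q [-1.25  0.12  1.65 -0.    1.37 -0.08]
rotvec [-0.002 -0.001 -0.645] shift cm [ 28.99 -30.9   -3.92] t 0.1 q [-1.25  0.12  1.65 -0.    1.37 -0.08]
```

{"op": "servo_tool", "data": {"commands": [[0, 0, -0.6, 29, -31, -4, 6], [0, 0, -0.6, 29, -31, -4, 6], [0, 0, -0.6, 29, -31, -4, 6], [0, 0, -0.6, 29, -31, -4, 6], [0, 0, -0.6, 29, -31, -4, 6]], "squeeze": 40}}

```text
time: 0.72
ee_pos: [0.3611, -0.3039, 0.2604]
orientation: [[0.539, 0.842, -0.0], [0.842, -0.539, 0.0], [0.0, -0.0, -1.0]]
contact_force: [0.6, -0.2, 0.3]
width: 0.0598
finger_force: 0.0
```

```bash
python3 go.py .559 .178 .14 -10.4
```

```text
rotvec [-0.    -0.    -0.388] shift cm [51.26 -9.31 12.06] t 0.725 q [-0.81 -0.3   2.    0.    1.44 -0.24]
```

{"op": "servo_tool", "data": {"commands": [[0, 0, -0.38, 51, -9, 10, 6], [0, 0, -0.38, 51, -9, 10, 6], [0, 0, -0.38, 51, -9, 10, 6], [0, 0, -0.38, 51, -9, 10, 6], [0, 0, -0.38, 51, -9, 10, 6]]}}

```text
time: 1.35
ee_pos: [0.479, -0.0207, 0.2008]
orientation: [[0.188, 0.982, 0.0], [0.982, -0.188, -0.0], [-0.0, 0.0, -1.0]]
contact_force: [1.3, -0.0, -0.4]
width: 0.0599
finger_force: 0.0
```

```bash
python3 go.py .559 .178 .14 -10.4
```

```text
rotvec [ 0.     0.    -0.007] shift cm [21.02  4.13  6.08] t 1.35 q [-0.16 -0.24  2.05 -0.    1.33  0.03]
```

{"op": "servo_tool", "data": {"commands": [[0, 0, 0, 20, 4, 5, 6], [0, 0, 0, 20, 4, 5, 6], [0, 0, 0, 20, 4, 5, 6], [0, 0, 0, 20, 4, 5, 6], [0, 0, 0, 20, 4, 5, 6]]}}

```text
time: 1.98
ee_pos: [0.5552, 0.1668, 0.1504]
orientation: [[0.186, 0.983, -0.002], [0.983, -0.186, -0.001], [-0.001, -0.002, -1.0]]
contact_force: [-0.2, -0.0, -0.6]
width: 0.0601
finger_force: 0.0
```

```bash
python3 go.py .559 .178 .048 -10.4
python3 - <<'E'
from h import *
s=cv2.resize(arm.snapshot("scene")[200:300,310:450],None,fx=5,fy=5)
cv2.imwrite("pics/a.png",s[...,::-1])
E
```

```text
rotvec [-0.002  0.001 -0.005] shift cm [ 1.18  0.18 10.23] t 1.975 q [ 0.2   0.04  1.88 -0.    1.22  0.39]
```

View pics/a.png

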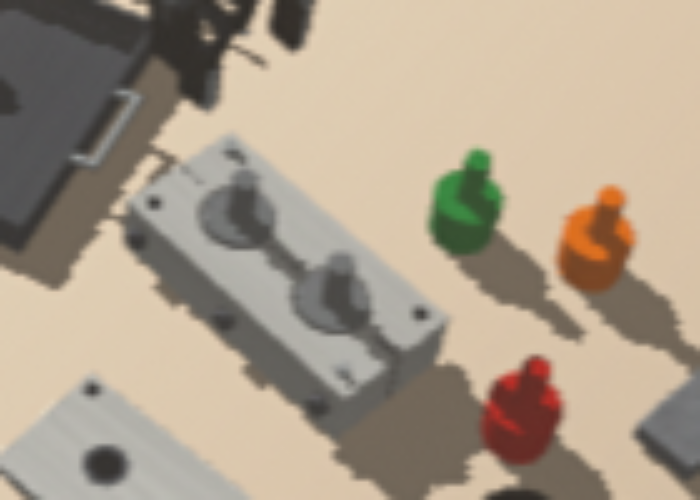

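The crop (×5, offset 310,200) shows the plug discs at (237,216) and (331,295), the stub tops at (245,180) and (341,263), and the fingers above and clear.

Run:
```python
from h import *
f=lambda x,y:((x+.5)/5-.5+310,(y+.5)/5-.5+200)
for a in[(237,216),(331,295)]:print(onz("scene",f(*a),.044))
for a in[(245,180),(341,263)]:print(onz("scene",f(*a),.078))
```

```text
[0.55901152 0.17977391 0.044     ]
[0.57188016 0.25244324 0.044     ]
[0.55882317 0.18125633 0.078     ]
[0.57373834 0.25509546 0.078     ]
```

{"op": "servo_tool", "data": {"commands": [[0, 0, 0, 1.2, 0.2, 3, 6], [0, 0, 0, 1.2, 0.2, 5, 6], [0, 0, 0, 1.2, 0.2, 5, 6], [0, 0, 0, 1.2, 0.2, 5, 6]]}}

```text
time: 2.52
ee_pos: [0.5603, 0.1768, 0.1023]
orientation: [[0.189, 0.982, 0.001], [0.982, -0.189, 0.0], [0.0, 0.001, -1.0]]
contact_force: [0.2, 0.2, 0.5]
width: 0.0597
finger_force: 0.0
```

```bash
python3 go.py .559 .179 .048 -10.4
```

```text
rotvec [ 0.001 -0.    -0.008] shift cm [ 0.19 -0.17  5.43] t 2.525 q [ 0.21  0.1   1.9  -0.    1.14  0.4 ]
```

{"op": "servo_tool", "data": {"commands": [[0, 0, 0, 0.2, -0.15, 3, 6], [0, 0, 0, 0.2, -0.15, 5.3, 6], [0, 0, 0, 0.2, -0.15, 5.3, 4], [0, 0, 0, 0.2, -0.15, 5.3, 3]]}}

```text
time: 3.02
ee_pos: [0.56, 0.1799, 0.0502]
orientation: [[0.188, 0.982, 0.003], [0.982, -0.188, 0.001], [0.001, 0.002, -1.0]]
contact_force: [-0.4, 0.9, 0.1]
width: 0.0301
finger_force: 0.0
```

{"op": "servo_tool", "data": {"commands": [[0, 0, 0, 0, 0, 0, 1], [0, 0, 0, 0, 0, 0, 1], [0, 0, 0, 0, 0, 0, 1], [0, 0, 0, 0, 0, 0, 1]]}}

```text
time: 3.52
ee_pos: [0.5601, 0.1801, 0.0504]
orientation: [[0.188, 0.982, 0.003], [0.982, -0.188, 0.0], [0.001, 0.003, -1.0]]
contact_force: [-1.5, -0.7, 5.6]
width: 0.0149
finger_force: 39.1
```

{"op": "servo_tool", "data": {"commands": [[0, 0, 0, 0, 0, -1.5, 1], [0, 0, 0, 0, 0, -3, 1], [0, 0, 0, 0, 0, -5, 1], [0, 0, 0, 0, 0, -7, 1], [0, 0, 0, 0, 0, -7, 1]]}}

```text
time: 4.15
ee_pos: [0.5607, 0.1803, 0.1217]
orientation: [[0.188, 0.982, 0.006], [0.982, -0.188, 0.001], [0.002, 0.005, -1.0]]
contact_force: [0.0, -0.3, -3.0]
width: 0.0146
finger_force: 39.2
```

{"op": "servo_tool", "data": {"commands": [[0, 0, 0, 0, 0, 0, 1], [0, 0, 0, 0, 0, 0, 1], [0, 0, 0, 0, 0, 0, 1], [0, 0, 0, 0, 0, 0, 1]]}}

```text
time: 4.65
ee_pos: [0.5585, 0.1798, 0.1178]
orientation: [[0.188, 0.982, -0.001], [0.982, -0.188, -0.0], [-0.0, -0.001, -1.0]]
contact_force: [0.6, 0.7, -2.7]
width: 0.0146
finger_force: 39.2
```

Run:
```python
from h import *
F=[]
for n in ("scene","top","scene","top","scene","top"):
    im=arm.snapshot(n);F.append(arm.get_state()["contact_force"])
print(np.round(F,2),np.mean(F,0),arm.get_state()["torque"])
cv2.imwrite("pics/b.png",cv2.resize(arm.snapshot("scene")[170:280,310:440],None,fx=5,fy=5)[...,::-1])
```

```text
[[-1.11  0.61 -2.47]
 [-0.1   0.16 -1.91]
 [-0.07 -0.3  -3.26]
 [-1.44  0.32 -2.56]
 [ 0.48  0.04 -2.42]
 [-0.12 -0.5  -2.05]] [-0.39037269  0.05606103 -2.44661872] [-0.01285617 -0.02511208 -0.03890666]
```

View pics/b.png

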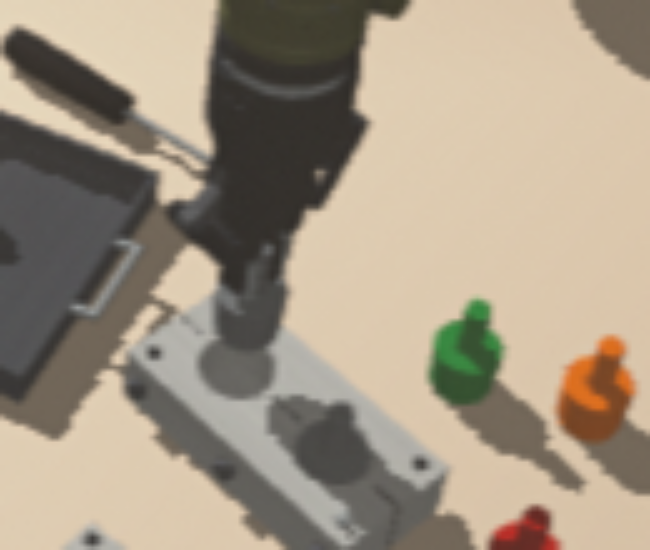

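The casting came out upright. Its weight reads about 2.45 N (0.25 kg), so this is the hollow one and it goes to the pan.

```bash
python3 go.py .552 -.003 .11 -28
```

```text
rotvec [ 0.  -0.   0.3] shift cm [-18.09   2.77   0.84] t 5.0 q [0.22 0.08 1.89 0.   1.17 0.41]
```

{"op": "servo_tool", "data": {"commands": [[0, 0, 0.1, -4, 0.6, 0, 1], [0, 0, 0.2, -9, 1.3, 0, 1], [0, 0, 0.3, -14, 2.2, 0, 1], [0, 0, 0.3, -17, 2.7, 0.4, 1], [0, 0, 0.3, -18.1, 2.8, 0.8, 1]]}}

```text
time: 5.62
ee_pos: [0.5524, -0.0047, 0.1105]
orientation: [[0.472, 0.882, 0.001], [0.882, -0.472, 0.0], [0.0, 0.0, -1.0]]
contact_force: [2.2, 0.1, -2.6]
width: 0.0147
finger_force: 39.2
```

{"op": "servo_tool", "data": {"commands": [[0, 0, 0, 0, 0, 0, 1], [0, 0, 0, 0, 0, 0, 1], [0, 0, 0, 0, 0, 0, 1]]}}

```text
time: 6.0
ee_pos: [0.5525, -0.0022, 0.1106]
orientation: [[0.468, 0.884, 0.0], [0.884, -0.468, 0.0], [0.0, 0.0, -1.0]]
contact_force: [0.2, -0.3, -2.8]
width: 0.0149
finger_force: 39.2
```

```bash
python3 go.py .552 -.003 .047 -28
```

```text
rotvec [ 0.    -0.     0.001] shift cm [-0.1  -0.    6.36] t 6.0 q [-0.1   0.02  1.98  0.    1.15  0.39]
```

{"op": "servo_tool", "data": {"commands": [[0, 0, 0, 0, 0, 2, 1], [0, 0, 0, 0, 0, 4, 1], [0, 0, 0, 0, 0, 5.5, 1], [0, 0, 0, 0, 0, 6.1, 1], [0, 0, 0, 0, 0, 6.2, 1]]}}

```text
time: 6.62
ee_pos: [0.552, -0.0032, 0.0477]
orientation: [[0.47, 0.883, -0.001], [0.883, -0.47, 0.0], [-0.0, -0.001, -1.0]]
contact_force: [0.6, 0.3, -2.0]
width: 0.0148
finger_force: 39.3
```

{"op": "servo_tool", "data": {"commands": [[0, 0, 0, 0, 0, 0.1, 1], [0, 0, 0, 0, 0, 0.2, 1], [0, 0, 0, 0, 0, 0.3, 1], [0, 0, 0, 0, 0, 0.3, 1]]}}

```text
time: 7.12
ee_pos: [0.5523, -0.0032, 0.0455]
orientation: [[0.47, 0.883, 0.0], [0.883, -0.47, -0.0], [0.0, 0.0, -1.0]]
contact_force: [0.7, -0.5, -2.2]
width: 0.0147
finger_force: 39.3
```

Still hanging free; a bit lower.

{"op": "servo_tool", "data": {"commands": [[0, 0, 0, 0, 0, 0.05, 1], [0, 0, 0, 0, 0, 0.1, 1], [0, 0, 0, 0, 0, 0.15, 1], [0, 0, 0, 0, 0, 0.15, 1]]}}

```text
time: 7.62
ee_pos: [0.5524, -0.0032, 0.0445]
orientation: [[0.47, 0.883, -0.0], [0.883, -0.47, 0.0], [0.0, -0.0, -1.0]]
contact_force: [-2.1, -0.1, 3.5]
width: 0.0151
finger_force: 39.8
```

{"op": "servo_tool", "data": {"commands": [[0, 0, 0, 0, 0, 0.05, 1], [0, 0, 0, 0, 0, 0.1, 1], [0, 0, 0, 0, 0, 0.1, 1]]}}

```text
time: 8.0
ee_pos: [0.5526, -0.0032, 0.0445]
orientation: [[0.47, 0.883, -0.0], [0.883, -0.47, 0.0], [-0.0, -0.0, -1.0]]
contact_force: [-5.5, 1.5, 9.5]
width: 0.0148
finger_force: 40.5
```

On the floor. Release and rise; the vertical lift clears the stub by well over 40 mm.

{"op": "servo_tool", "data": {"commands": [[0, 0, 0, 0, 0, -0.1, 3], [0, 0, 0, 0, 0, -0.1, 5], [0, 0, 0, 0, 0, -0.1, 6], [0, 0, 0, 0, 0, -0.1, 6]]}}

```text
time: 8.5
ee_pos: [0.5522, -0.0032, 0.0436]
orientation: [[0.47, 0.883, -0.0], [0.883, -0.47, 0.0], [-0.0, -0.0, -1.0]]
contact_force: [0.3, -0.8, 0.0]
width: 0.0601
finger_force: 0.0
```

{"op": "servo_tool", "data": {"commands": [[0, 0, 0, 0, 0, -3, 6], [0, 0, 0, 0, 0, -7, 6], [0, 0, 0, 0, 0, -11, 6], [0, 0, 0, 0, 0, -11, 6], [0, 0, 0, 0, 0, -11, 6]]}}

```text
time: 9.12
ee_pos: [0.5518, -0.0031, 0.1531]
orientation: [[0.47, 0.883, -0.001], [0.883, -0.47, 0.0], [-0.0, -0.001, -1.0]]
contact_force: [-0.3, -1.1, -0.8]
width: 0.0602
finger_force: 0.0
```

```bash
python3 go.py .573 .253 .13 -10.4
```

```text
rotvec [-0.001  0.    -0.307] shift cm [ 23.61 -10.16   2.32] t 9.125 q [-0.1  -0.03  1.94  0.    1.23  0.39]
```

{"op": "servo_tool", "data": {"commands": [[0, 0, -0.1, 5, -2, 0, 6], [0, 0, -0.2, 11, -4.5, 0, 6], [0, 0, -0.3, 17, -7, 0, 6], [0, 0, -0.3, 22, -9.5, 1, 6], [0, 0, -0.3, 23.6, -10.2, 2, 6]]}}

```text
time: 9.75
ee_pos: [0.5715, 0.2558, 0.1312]
orientation: [[0.184, 0.983, -0.003], [0.983, -0.184, -0.001], [-0.001, -0.003, -1.0]]
contact_force: [1.5, -0.2, 0.6]
width: 0.0601
finger_force: 0.0
```

{"op": "servo_tool", "data": {"commands": [[0, 0, 0, 0, 0, 1, 6], [0, 0, 0, 0, 0, 2, 6], [0, 0, 0, 0, 0, 2, 6], [0, 0, 0, 0, 0, 2, 6]]}}

```text
time: 10.25
ee_pos: [0.5735, 0.252, 0.1142]
orientation: [[0.189, 0.982, 0.001], [0.982, -0.189, 0.0], [0.0, 0.001, -1.0]]
contact_force: [0.5, 1.1, 0.9]
width: 0.0601
finger_force: 0.0
```

```bash
python3 go.py .573 .253 .0495 -10.4
python3 - <<'E'
from h import *
cv2.imwrite("pics/c.png",cv2.resize(arm.snapshot("scene")[160:290,270:440],None,fx=4,fy=4)[...,::-1])
E
```

```text
rotvec [ 0.001 -0.    -0.009] shift cm [ 0.09 -0.07  6.47] t 10.25 q [ 0.33  0.17  1.8  -0.    1.17  0.52]
```

View pics/c.png

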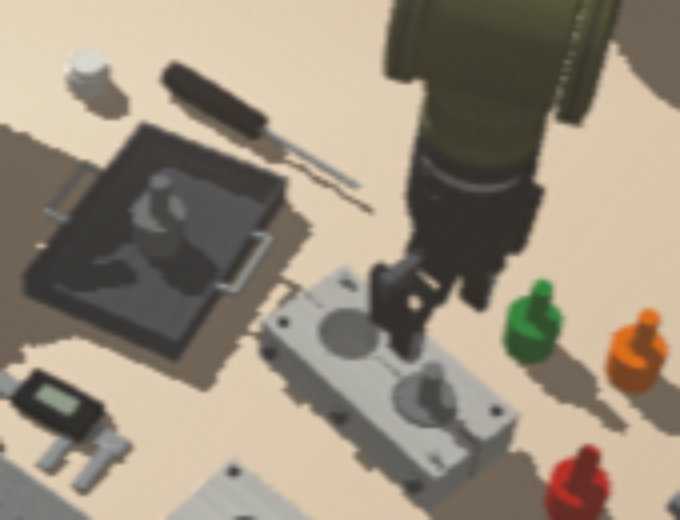

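The light casting stands upright in the pan at (160,220), and the fingers are over the second one at (430,390).

{"op": "servo_tool", "data": {"commands": [[0, 0, 0, 0, 0, 3, 6], [0, 0, 0, 0, 0, 6, 6], [0, 0, 0, 0, 0, 6.4, 5], [0, 0, 0, 0, 0, 6.4, 3]]}}

```text
time: 10.8
ee_pos: [0.5737, 0.2531, 0.0508]
orientation: [[0.188, 0.982, 0.001], [0.982, -0.188, 0.0], [0.001, 0.001, -1.0]]
contact_force: [0.2, -0.2, 0.9]
width: 0.033
finger_force: 0.0
```

{"op": "servo_tool", "data": {"commands": [[0, 0, 0, 0, 0, 0, 1], [0, 0, 0, 0, 0, 0, 1], [0, 0, 0, 0, 0, 0, 1], [0, 0, 0, 0, 0, 0, 1]], "squeeze": 50}}

```text
time: 11.3
ee_pos: [0.5746, 0.2535, 0.0519]
orientation: [[0.188, 0.982, 0.003], [0.982, -0.188, 0.001], [0.002, 0.003, -1.0]]
contact_force: [1.2, -0.9, 5.5]
width: 0.0145
finger_force: 49.2
```

{"op": "servo_tool", "data": {"commands": [[0, 0, 0, 0, 0, -1.5, 1], [0, 0, 0, 0, 0, -3.5, 1], [0, 0, 0, 0, 0, -6, 1], [0, 0, 0, 0, 0, -9, 1], [0, 0, 0, 0, 0, -11, 1]]}}

```text
time: 11.92
ee_pos: [0.5732, 0.2533, 0.1621]
orientation: [[0.188, 0.982, 0.001], [0.982, -0.188, 0.001], [0.001, 0.001, -1.0]]
contact_force: [0.7, 0.1, -4.6]
width: 0.0145
finger_force: 49.4
```

{"op": "servo_tool", "data": {"commands": [[0, 0, 0, 0, 0, -3, 1], [0, 0, 0, 0, 0, -6, 1], [0, 0, 0, 0, 0, -6, 1], [0, 0, 0, 0, 0, -6, 1], [0, 0, 0, 0, 0, -6, 1]]}}

```text
time: 12.55
ee_pos: [0.5719, 0.2527, 0.2173]
orientation: [[0.188, 0.982, -0.004], [0.982, -0.188, -0.001], [-0.002, -0.004, -1.0]]
contact_force: [0.6, -0.2, -4.5]
width: 0.0142
finger_force: 49.5
```

```bash
python3 - <<'E'
from h import *
F=[]
for i in range(5):
    arm.snapshot("top");F.append(arm.get_state()["contact_force"])
print(np.mean(F,0),arm.get_state()["ee_pos"])
E
python3 go.py .48 -.08 .25 -45
```

```text
[-0.16586352  0.08165697 -4.54005875] [0.57282282 0.25299407 0.21907958]
rotvec [-0.001  0.001  0.596] shift cm [-34.45  -2.86  -3.07] t 12.8 q [0.33 0.08 1.72 0.   1.34 0.52]
```

The second casting weighs 4.54 N (0.46 kg), so it is the sound one. I'll carry it toward the nose.

{"op": "servo_tool", "data": {"commands": [[0, 0, 0.1, -4, -0.3, -1, 1], [0, 0, 0.2, -9, -0.8, -2, 1], [0, 0, 0.3, -14, -1.2, -3, 1], [0, 0, 0.4, -19, -1.6, -3, 1], [0, 0, 0.5, -24, -2, -3, 1]]}}

```text
time: 13.42
ee_pos: [0.5079, 0.0197, 0.2503]
orientation: [[0.638, 0.77, 0.001], [0.77, -0.638, -0.0], [0.0, 0.001, -1.0]]
contact_force: [0.4, -0.4, -4.7]
width: 0.0145
finger_force: 49.4
```

{"op": "servo_tool", "data": {"commands": [[0, 0, 0, 0, 0, 0, 1], [0, 0, 0, 0, 0, 0, 1], [0, 0, 0, 0, 0, 0, 1]]}}

```text
time: 13.8
ee_pos: [0.5086, 0.022, 0.2499]
orientation: [[0.635, 0.773, -0.0], [0.773, -0.635, 0.0], [0.0, -0.0, -1.0]]
contact_force: [-0.8, 0.6, -3.9]
width: 0.0144
finger_force: 49.3
```

```bash
python3 go.py .474 -.10 .1945 -45
```

```text
rotvec [-0.    -0.     0.098] shift cm [-11.62   5.07   5.53] t 13.8 q [-0.06 -0.2   1.94  0.    1.41  0.62]
```

{"op": "servo_tool", "data": {"commands": [[0, 0, 0.1, -4, 1.7, 0, 1], [0, 0, 0.1, -8, 3.5, 1, 1], [0, 0, 0.1, -11, 4.8, 3, 1], [0, 0, 0.1, -11.6, 5.1, 5, 1], [0, 0, 0.1, -11.6, 5.1, 5.5, 1]]}}

```text
time: 14.42
ee_pos: [0.4732, -0.0999, 0.1928]
orientation: [[0.709, 0.705, -0.003], [0.705, -0.709, 0.002], [-0.001, -0.004, -1.0]]
contact_force: [-0.3, 0.2, -4.2]
width: 0.0145
finger_force: 49.2
```

{"op": "servo_tool", "data": {"commands": [[0, 0, 0, 0, 0, 0, 1], [0, 0, 0, 0, 0, 0, 1], [0, 0, 0, 0, 0, 0, 1]]}}

```text
time: 14.8
ee_pos: [0.4747, -0.1005, 0.1959]
orientation: [[0.709, 0.705, 0.002], [0.705, -0.709, -0.0], [0.001, 0.001, -1.0]]
contact_force: [0.1, -0.2, -5.3]
width: 0.0144
finger_force: 49.2
```

```bash
python3 go.py .4863 -.1825 .1945 -45;python3 - <<'E'
from h import *
a=cv2.resize(arm.snapshot("scene")[80:200,200:330],None,fx=5,fy=5)
b=cv2.resize(arm.snapshot("top")[170:260,350:450],None,fx=4,fy=4)
cv2.imwrite("pics/d.png",a[...,::-1]);cv2.imwrite("pics/dt.png",b[...,::-1])
E
```

```text
rotvec [ 0.001 -0.001 -0.003] shift cm [-4.96  6.64  0.14] t 14.8 q [-0.32 -0.23  2.05  0.    1.32  0.47]
```

View pics/d.png

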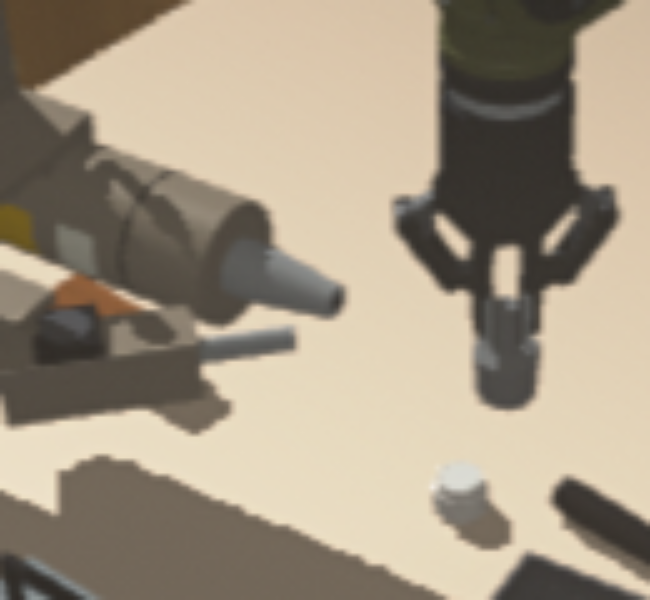

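The casting hangs upright, with its plug middle at about crop (506,374) and the nose tip at (338,299). I'll check the geometry by projection.

Run:
```python
from h import *
def pr(n,p):
    c=C[n]["world_to_cam"]@np.r_[p,1];u=C[n]["mtx"]@c[:3];return u[:2]/u[2]
o=np.array([200,80])
f=lambda p:((pr("scene",p)-o+.5)*5-.5).round(1)
g=lambda z:f([.4747,-.1005,z])
print("plug bottom/mid/top",g(.1545),g(.1715),g(.1885),"tip",f([.4927,-.223,.17]))
P=lambda x,y:((x+.5)/5-.5+200,(y+.5)/5-.5+80)
print(onz("scene",P(338,299),.17))
print(onz("scene",P(506,374),.1715))
t=cv2.imread("pics/top0.png")
# top-view nose axis: midpoints of nose/tube at columns via background hue
```

```text
plug bottom/mid/top [504.  390.7] [504.  369.5] [504.  347.8] tip [334.  303.7]
[ 0.48767951 -0.22424207  0.17      ]
[ 0.47716164 -0.09691691  0.1715    ]
```

View pics/dt.png

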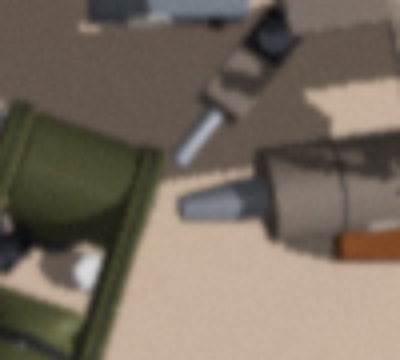

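```bash
python3 go.py .4846 -.1830 .1945 -45
```

```text
rotvec [ 0.001 -0.001 -0.003] shift cm [-5.08  6.56  0.11] t 14.9 q [-0.32 -0.23  2.05  0.    1.32  0.47]
```

{"op": "servo_tool", "data": {"commands": [[0, 0, 0, -1.5, 2, 0, 1], [0, 0, 0, -3, 4, 0, 1], [0, 0, 0, -4.3, 5.5, 0, 1], [0, 0, 0, -5, 6.3, 0, 1], [0, 0, 0, -5.1, 6.6, 0.1, 1]]}}

```text
time: 15.52
ee_pos: [0.4843, -0.184, 0.1939]
orientation: [[0.71, 0.704, 0.0], [0.704, -0.71, 0.0], [0.0, -0.0, -1.0]]
contact_force: [-0.1, 0.3, -4.5]
width: 0.0142
finger_force: 49.4
```

{"op": "servo_tool", "data": {"commands": [[0, 0, 0, 0, 0, 0, 1], [0, 0, 0, 0, 0, 0, 1], [0, 0, 0, 0, 0, 0, 1], [0, 0, 0, 0, 0, 0, 1]]}}

```text
time: 16.02
ee_pos: [0.4843, -0.1834, 0.194]
orientation: [[0.709, 0.705, 0.0], [0.705, -0.709, 0.0], [0.0, 0.0, -1.0]]
contact_force: [-0.6, -0.3, -4.9]
width: 0.0138
finger_force: 49.4
```

Run:
```python
from h import *
im=arm.snapshot("scene");s=arm.get_state();e=s["ee_pos"];print(e,s["contact_force"],s["time"],np.abs(s["dq"]).max())
a=cv2.resize(im[110:180,230:320],None,fx=8,fy=8,interpolation=cv2.INTER_CUBIC).copy()
def pr(p):
    c=C["scene"]["world_to_cam"]@np.r_[p,1];u=C["scene"]["mtx"]@c[:3];return ((u[:2]/u[2]-[230,110]+.5)*8-.5)
th=np.linspace(0,6.28,60)
for r,z in((.019,e[2]-.0415),(.021,e[2]-.0415+.034)):
    pts=np.array([pr([e[0]+r*np.cos(t),e[1]+r*np.sin(t),z]) for t in th]).astype(int);cv2.polylines(a,[pts],True,(255,0,0),1)
n=np.array([-.156,.988]);x=np.array([.988,.156])
pts=np.array([pr([.4926+.011*np.cos(t)*x[0],-.223+.011*np.cos(t)*x[1],.17+.011*np.sin(t)]) for t in th]).astype(int);cv2.polylines(a,[pts],True,(0,200,0),1)
cv2.imwrite("pics/e.png",a[...,::-1])
```

```text
[ 0.48431275 -0.18341514  0.19395122] [-0.12969903  0.8129146  -4.60076972] 16.075 0.0025552761527750266
```

View pics/e.png

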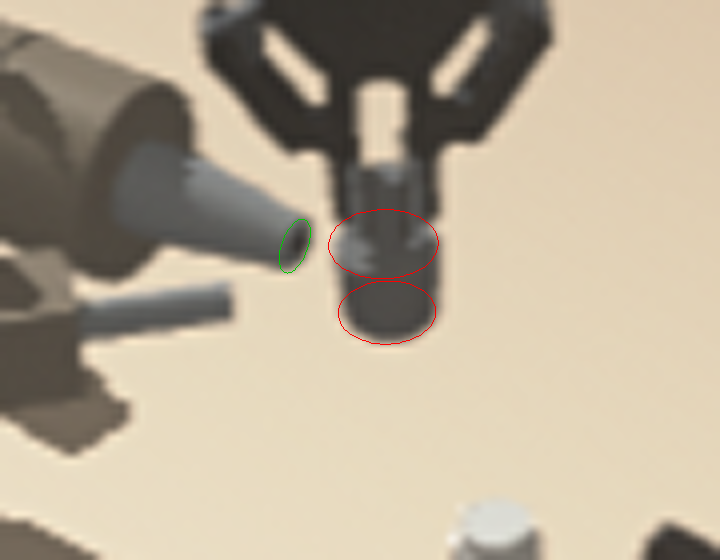

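The crop shows the casting upright in front of the nose with a clear gap. The predicted outlines of both the nose tip and the plug are off by the same ~4 px, so their relative position holds: about 40 mm out, -2 mm sideways, and the underside about 17.5 mm below the axis.

```bash
python3 -c "
from bench import arm
print(arm.hand_in())"
```

```text
the job is handed in; nothing more can be done
None
```

The job is handed in, but no verdict came back: the lighter casting (about 0.25 kg) stands upright in the pan, and the heavier (about 0.46 kg) is held still and upright with its plug's middle about 2 mm off the nose's axis and its side about 20 mm from the tip.

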